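# Set out the cardboard site model

## Robot

A 6-joint arm with a two-finger parallel gripper is mounted at the origin on the work surface. World frame = base frame: x ahead of the robot, y to its left, z up, the work surface at z = 0. Lengths are in m, angles in rad, forces in N, time in s.
With the tool pointing down it reaches from about 0.275 to 0.825 m from the base axis. Payload 5.2 kg.
Tool frame: the origin (TCP) lies at the very end of the fingers, on their centre line; the grasp point (between the pads) lies 19 mm behind it (arm.hold_point_z is the distance from the TCP to the grasp point, in m); x points along the fingers, y is the direction in which the jaws open and shut, and the axes are right-handed (so a half turn about x gives the same grasp; the last joint's range is limited). The gripper opens to 93 mm and grips with 3 to 60 N. Pads are 15 mm wide; open, the fingers measure 128 mm over their backs; the gripper's body (75 mm by 188 mm) begins 65 mm behind the grasp point.
Start: joints at [0.947, 0.259, 1.535, -0, 1.348, -0.203], TCP at [0.225, 0.502, 0.195] pointing down, gripper open.
Joint ranges: [-3.14, 3.14], [-0.91, 2.08], [0.19, 2.58], [-1.22, 4.36], [0.22, 2.71], [-3.12, 3.12]. Speed limits (rad/s): [2.57, 2.57, 3.14, 3.14, 3.14, 3.14].

## Interface

Orientations are given as a unit quaternion [w, x, y, z].
In Python, from bench import arm, get_image gives the robot as it stands. Calls block until the motion is done:
- arm.move_ptp(position, orientation): joint-space move of the TCP to a pose.
- arm.move_l(position, ori=None, feed=0.15, contact_N=None): straight line of the TCP; ori=None keeps the orientation; feed is the mean speed in m/s. With contact_N (N) it stops when the force on the tool has changed by that much, and returns True; else False.
- arm.set_joints(angles): joint-space move.
- arm.gripper_to(opening): finger opening in m; the grip force is fixed at half the most; returns when the fingers have stopped.
- arm.dwell(seconds).
- arm.inverse_kinematics(position, orientation): joint angles nearest the present ones, or None.
- get_image(name): name is "scene" or "top" or "wrist"; returns a dict with "pixels" (420x560x3 uint8, blue, green, red), "fov_y" (degrees; the focal length in pixels is half the picture's height over the tangent of half this angle, whatever the lens; pixels are square), "cx", "cy" (the principal point, pixels), "pose" (4x4, takes a point from camera to world coordinates). Camera axes: x right, y up, looking along -z (the intrinsics and any distortion apply to the point x, -y, -z); pixel columns grow to the right and rows downward; lengths in m; the calibration is good to about 2 mm. The wrist camera is an equidistant fisheye: a pixel r from the principal point sees the ray r / f radians off the axis. A picture is of the moment at which its call begins. There is no depth.
A pose or a line that the arm cannot do raises arm.PlanningError and nothing moves.
- arm.close_job(): hands the job in, once; it reports no verdict.
Readings, each from a call of its own:
- arm.get_time_s(): time.
- arm.get_joint_positions(): joint angles.
- arm.get_joint_vel(): joint speeds.
- arm.get_joint_torque(): joint torques, N m.
- arm.get_position(): TCP position.
- arm.get_ee_rot(): TCP orientation.
- arm.get_force(): force on the tool from outside, world axes, zero at the start.
- arm.get_moment(): the same for the moment, N m.
- arm.get_gripper_width(): finger opening in m.
Only numpy, scipy, OpenCV 4.12 (cv2) and the standard library are available. Lean on these libraries where they do the work, as an engineer would, in place of code of your own. Each camera call takes 0.05 s, during which the arm holds its last target.

## Task

Finish the cardboard site model: put the lantern roof squarely on the open-topped hall, and set the low square podium on the board midway between the hall and the round drum, in line with them, with the tower standing centred on top of it. Stand the gabled house on the board straight behind the drum (on the side away from the street), leaving a gap of about 30 mm, its ridge parallel to the street. Set everything upright and square with the board.

Things in the scene. Friction and masses are not known exactly. Their poses are not given: they have to be found in the camera images.
- board: Fixed off-white model board, 230 x 330 x 5 mm, flat on the table, turned up to 0.3 rad. Origin: centre of its underside (top face at z = 5 mm). Its y axis runs along the street, a 42 mm wide grey strip with white dashes along the long edge nearest the robot, centred at board x = -88 mm. Its x axis points away from the street: 'behind' is board +x.
- hall: Fixed to the board: open-topped rectangular cardboard hall, 60 (x) x 84 (y) x 45 (z) mm, 4 mm walls, door on the street side. Origin: centre of its underside, on the board's top face; axes parallel to the board's. It and the drum stand at board x = -20 mm, board y = +105 and -105 mm (210 mm apart); which is at which end changes.
- drum: Fixed, glued to the board: round cardboard drum (a gasholder) with ribs, 64 mm diameter, 40 mm high. Origin: centre of its underside, on the board's top face; axes parallel to the board's.
- roof: Loose: the hall's roof, a cardboard plate 70 (x) x 94 (y) x 5 mm with a raised plywood lantern, 26 (x) x 60 (y) mm, along its middle from z = 5 to 27 mm: pick it up by the lantern. Flat underside, no lip: it rests on the hall's walls, long side along the hall's long side. Origin: centre of its underside. About 60 g.
- podium: Loose: low plain square plywood block 60 x 60 x 22 mm. Origin: centre of its underside; x and y along its sides. About 70 g.
- tower: Loose: upright square cardboard tower with thin plywood bands, 36 x 36 x 90 mm high. Origin: centre of its underside; x and y along its sides. About 90 g.
- house: Loose: small gabled cardboard house, 44 (x) x 60 (y) mm, upright walls 34 mm high, with a plywood gable roof whose ridge runs along its y axis, 55 mm high. Origin: centre of its underside. A 30 mm gap behind the drum puts its centre 84 mm behind the drum's. About 60 g.
Not all that is in view belongs to the job. Leave any green look-alike of the roof alone.

How it is judged:
By the outcome, as a careful person would: the job done as asked, in the order asked, and still so for the second after the job is handed in, with the robot touching nothing.
It also fails if it takes over 102 s, if anything falls off the work surface, if the arm or the gripper's body presses on something with over 40 N, if the wrist force passes 120 N, or if a joint passes its speed limit or range.

## Working session

There is one attempt and no reset: what is moved stays moved. The work goes in short steps, each a Python script; the robot and the scene stay as the last script left them, time stands still between calls to the robot, and variables do not carry over. Pictures are saved under pics/ and viewed, and the job is handed in when it is done.

```bash
mkdir -p pics; ls
python3 - <<'E'
from bench import arm,get_image
import cv2,numpy as np
print(arm.get_time_s())
for n in ["scene","top","wrist"]:
    d=get_image(n); cv2.imwrite(f"pics/{n}0.png",d["pixels"]); print(n,d["fov_y"],d["cx"],d["cy"]); print(np.round(d["pose"],4).tolist()); print([k for k in d])
print(arm.get_time_s(), arm.get_position(),arm.get_ee_rot(),arm.hold_point_z)
E
```

```text
pics
0.0
scene 56.118694339333004 284.1150065947294 210.85991436101773
[[0.638, -0.5151, 0.5724, 0.962], [0.77, 0.4201, -0.4801, -0.4314], [0.0068, 0.7471, 0.6647, 0.6782], [0.0, 0.0, 0.0, 1.0]]
['pixels', 'fov_y', 'cx', 'cy', 'pose']
top 53.59926006572383 281.62884964418555 214.58674093580117
[[0.0046, 0.9986, -0.0521, 0.3446], [-1.0, 0.0044, -0.0033, 0.0131], [-0.0031, 0.0521, 0.9986, 1.1778], [0.0, 0.0, 0.0, 1.0]]
['pixels', 'fov_y', 'cx', 'cy', 'pose']
wrist 65.70646984690485 281.33527084108965 207.24545223444292
[[0.4086, -0.8822, -0.234, 0.1602], [0.9127, 0.3945, 0.1062, 0.5317], [-0.0014, -0.257, 0.9664, 0.3845], [0.0, 0.0, 0.0, 1.0]]
['pixels', 'fov_y', 'cx', 'cy', 'pose']
0.15 [0.224397   0.50165303 0.19413157] [ 0.69132135  0.14724376  0.69169887 -0.14814431] 0.0188
```

View pics/top0.png

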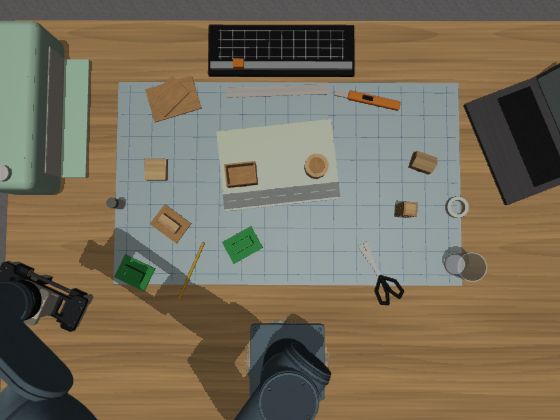

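View pics/scene0.png

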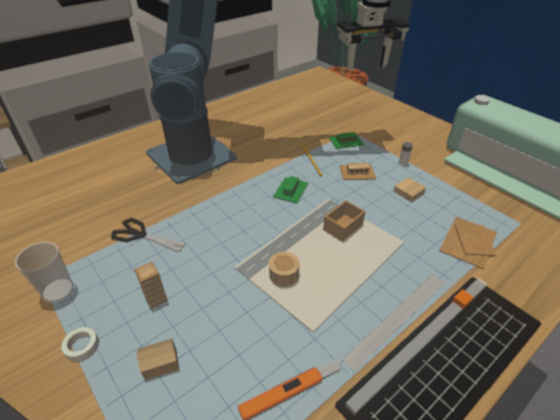

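View pics/wrist0.png

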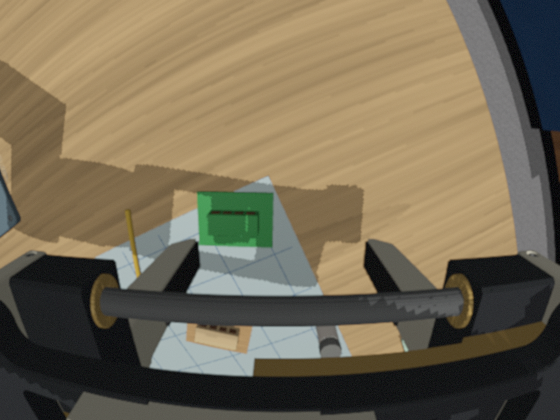

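```bash
cat > h.py <<'E'
from bench import arm,get_image
import cv2,numpy as np
from scipy.spatial.transform import Rotation as R
def f_of(d): return d["pixels"].shape[0]/2/np.tan(np.radians(d["fov_y"])/2)
def ray(d,uv,fish):
    uv=np.atleast_2d(np.array(uv,float)); f=f_of(d)
    x=(uv[:,0]-d["cx"])/f; y=(uv[:,1]-d["cy"])/f
    if fish:
        r=np.hypot(x,y)+1e-12; v=np.c_[np.sin(r)*x/r,-np.sin(r)*y/r,-np.cos(r)]
    else: v=np.c_[x,-y,-np.ones(len(x))]
    P=np.array(d["pose"]); return P[:3,3], v@P[:3,:3].T
def onplane(d,uv,z,fish=False):
    o,v=ray(d,uv,fish); t=(z-o[2])/v[:,2]; return (o+v*t[:,None])[:,:2]
def proj(d,p,fish=False):
    P=np.array(d["pose"]); c=(np.atleast_2d(p)-P[:3,3])@P[:3,:3]; f=f_of(d)
    x,y,z=c[:,0],-c[:,1],-c[:,2]
    if fish:
        rr=np.hypot(x,y); k=np.arctan2(rr,z)/np.maximum(rr,1e-12)
    else: k=1/z
    return np.c_[d["cx"]+f*x*k,d["cy"]+f*y*k]
def mpts(d,X,Y,z,fish):  # world grid image
    pass
def ortho(d,x0,x1,y0,y1,z,res=0.0005,fish=False):
    """rectified view at height z: rows = -x world, cols = -y world"""
    xs=np.arange(x1,x0,-res); ys=np.arange(y1,y0,-res)
    g=np.array([[ (x,y,z) for y in ys] for x in xs]).reshape(-1,3)
    uv=proj(d,g,fish).reshape(len(xs),len(ys),2).astype(np.float32)
    return cv2.remap(d["pixels"],uv[...,0],uv[...,1],cv2.INTER_CUBIC)
def Rdown(yaw):
    """tool x down, tool y (jaw axis) at world yaw"""
    y=np.array([np.cos(yaw),np.sin(yaw),0]); x=np.array([0,0,-1.]); z=np.cross(x,y)
    q=R.from_matrix(np.c_[x,y,z]).as_quat(); return [q[3],q[0],q[1],q[2]]
def save(n,im): cv2.imwrite("pics/"+n+".png",im)
def load(n):
    z=np.load("pics/"+n+".npz"); return {k:(z[k] if z[k].ndim else float(z[k])) for k in z}
def snap(cam,n):
    d=get_image(cam); np.savez("pics/"+n+".npz",**d); cv2.imwrite("pics/"+n+".png",d["pixels"]); return d
E
python3 - <<'E'
from h import *
d=snap("top","top1")
print(onplane(d,[[170,223],[156,169],[423,162],[407,209],[217,135],[331,120],[340,198],[224,210],[242,175],[317,165]],0.005).round(3).tolist())
q=np.array(arm.get_ee_rot()); M=R.from_quat(q[[1,2,3,0]]).as_matrix(); print(M.round(3)); 
im=d["pixels"]
save("t1",cv2.resize(im[60:310,100:260],None,fx=3.2,fy=2.4 if 0 else 2.4) if 0 else cv2.resize(im[60:250,200:350],None,fx=4,fy=3.1578) if 0 else cv2.resize(im[110:220,205:350],None,fx=5,fy=5,interpolation=cv2.INTER_CUBIC))
save("t2",cv2.resize(im[80:250,110:220],None,fx=3.5,fy=3.5,interpolation=cv2.INTER_CUBIC))
save("t3",cv2.resize(im[140:230,380:450],None,fx=6,fy=6,interpolation=cv2.INTER_CUBIC))
E
```

```text
[[0.381, 0.332], [0.534, 0.375], [0.557, -0.384], [0.423, -0.337], [0.632, 0.203], [0.677, -0.123], [0.454, -0.148], [0.418, 0.18], [0.518, 0.13], [0.547, -0.083]]
[[-0.001  0.409  0.913]
 [-0.001  0.913 -0.409]
 [-1.    -0.001 -0.   ]]
```

View pics/t1.png

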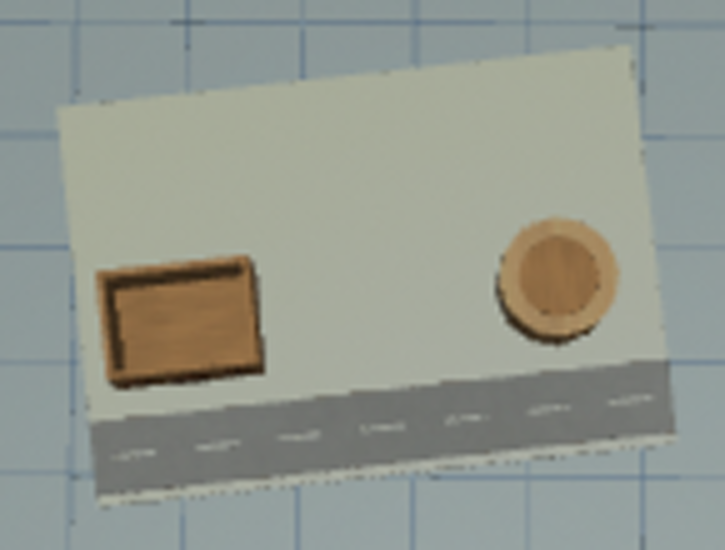

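View pics/t2.png

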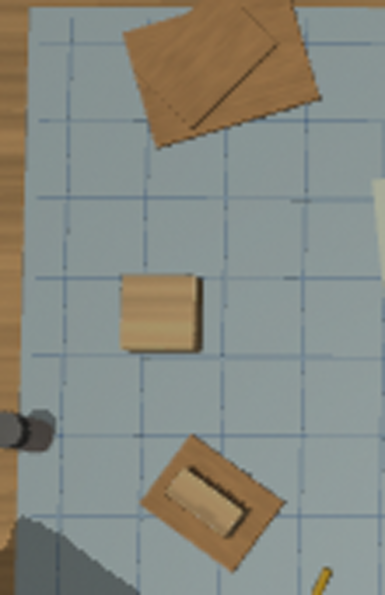

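View pics/t3.png

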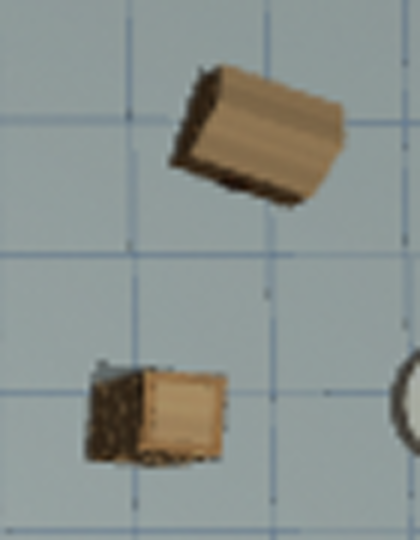

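Run:
```python
from h import *
d=snap("scene","sc1"); im=d["pixels"]
save("s1",cv2.resize(im[250:390,120:220],None,fx=4.2,fy=4.2,interpolation=cv2.INTER_CUBIC))
save("s2",cv2.resize(im[130:270,270:440],None,fx=4.2,fy=4.2,interpolation=cv2.INTER_CUBIC))
```

```text
(no output)
```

View pics/s1.png

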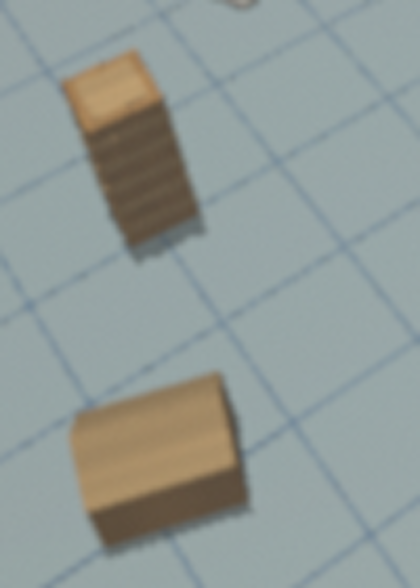

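View pics/s2.png

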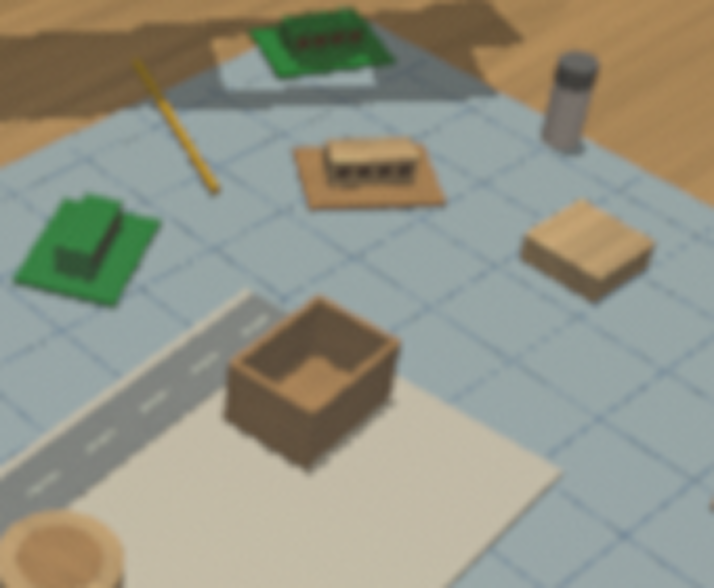

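```bash
cat >> h.py <<'E'
def segs(d,box):
    pass
def rect_of(mask,d,z,fish,minA=200,n=1):
    """largest blob(s) -> world-plane minAreaRect: centre, sizes(long,short), yaw of long side"""
    cs,_=cv2.findContours(mask.astype(np.uint8),cv2.RETR_EXTERNAL,cv2.CHAIN_APPROX_NONE)
    out=[]
    for c in sorted(cs,key=cv2.contourArea,reverse=True)[:n]:
        if cv2.contourArea(c)<minA: continue
        w=onplane(d,c.reshape(-1,2),z,fish)
        (cx,cy),(a,b),ang=cv2.minAreaRect((w*1000).astype(np.float32))
        ang=np.radians(ang)
        if b>a: a,b,ang=b,a,ang+np.pi/2
        ang=(ang+np.pi/2)%np.pi-np.pi/2
        out.append((round(cx,1),round(cy,1),round(a,1),round(b,1),round(float(ang),3),tuple(c.reshape(-1,2).mean(0).round(0))))
    return out
E
python3 - <<'E'
from h import *
d=load("top1"); im=d["pixels"]; hsv=cv2.cvtColor(im,cv2.COLOR_BGR2HSV)
for p in [(280,140),(290,192),(350,220),(180,235),(242,175),(305,165),(155,169),(172,222),(423,162),(410,209)]: print(p,im[p[1],p[0]],hsv[p[1],p[0]])
E
```

```text
(280, 140) [155 172 167] [ 39  25 172]
(290, 192) [111 115 112] [ 53   9 115]
(350, 220) [162 162 150] [ 90  19 162]
(180, 235) [ 69 111 147] [ 16 135 147]
(242, 175) [ 71 112 149] [ 16 133 149]
(305, 165) [100 139 160] [ 20  96 160]
(155, 169) [ 93 132 161] [ 17 108 161]
(172, 222) [100 141 166] [ 19 101 166]
(423, 162) [ 81 114 140] [ 17 107 140]
(410, 209) [ 93 133 161] [ 18 108 161]
```

Run:
```python
from h import *
d=load("top1"); im=d["pixels"].astype(int)
roi=np.zeros(im.shape[:2],bool); roi[112:218,205:350]=1
rb=im[...,2]-im[...,0]
m=(rb>-5)&roi
m=cv2.morphologyEx(m.astype(np.uint8),cv2.MORPH_OPEN,np.ones((5,5)))
print("board",rect_of(m,d,0.005,False))
w=((rb>30)).astype(np.uint8)
for n,(x0,x1,y0,y1),z in [("hall top",(220,262,158,192),.05),("drum",(300,332,150,185),.045),("roof",(145,195,200,245),.005),("pod",(140,172,155,184),.022),("house",(405,440,148,178),.03),("tower",(390,420,198,220),.09)]:
    r=np.zeros_like(w); r[y0:y1,x0:x1]=1
    print(n,rect_of(w&r,d,z,False,50))
# tower top: bright
```

```text
board [(548.5, 28.9, 331.6, 231.7, -1.457, (np.float64(278.0), np.float64(165.0)))]
hall top [(515.4, 130.5, 86.0, 64.1, -1.455, (np.float64(240.0), np.float64(173.0)))]
drum [(540.5, -78.3, 66.4, 63.1, 0.002, (np.float64(316.0), np.float64(165.0)))]
roof [(380.0, 332.0, 94.5, 69.9, 0.944, (np.float64(170.0), np.float64(223.0)))]
pod [(531.3, 372.1, 61.9, 56.5, -1.567, (np.float64(155.0), np.float64(169.0)))]
house [(551.5, -378.8, 66.3, 51.0, 1.226, (np.float64(424.0), np.float64(162.0)))]
tower [(417.5, -314.3, 47.6, 36.8, -1.566, (np.float64(409.0), np.float64(210.0)))]
```

Run:
```python
from h import *
t=arm.get_time_s()
arm.move_ptp([0.380,0.332,0.14],Rdown(-0.627))
print(arm.get_time_s()-t,arm.get_joint_positions(),arm.get_position())
d=snap("wrist","wr1")
print(proj(d,[[.38,.332,0],[.38,.332,.005]],True))
```

```text
1.2083 [4.97264656e-01 2.22744659e-01 1.72291079e+00 3.34495952e-04
 1.19563571e+00 1.12248956e+00] [0.37990115 0.33240005 0.14018128]
[[281.6938565  192.78314932]
 [281.69266449 193.82990379]]
```

View pics/wr1.png

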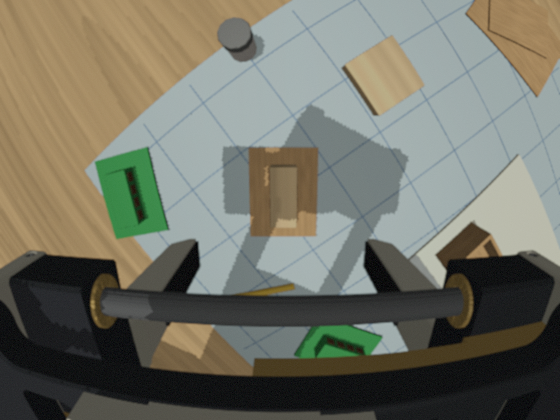

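Run:
```python
from h import *
d=load("wr1"); im=d["pixels"].astype(int)
rb=im[...,2]-im[...,0]
m=((rb>12)).astype(np.uint8); r=np.zeros_like(m); r[135:250,232:335]=1; m&=r
m=cv2.morphologyEx(m,cv2.MORPH_OPEN,np.ones((5,5)))
print(rect_of(m,d,0.005,True))
hs=cv2.cvtColor(d["pixels"],cv2.COLOR_BGR2HSV)
for p in [(256,200),(284,200),(310,225),(240,200),(385,70)]: print(p,im[p[1],p[0]],hs[p[1],p[0]])
save("wr1c",cv2.resize(d["pixels"][135:250,232:335],None,fx=5,fy=5))
```

```text
[(381.6, 332.1, 94.3, 70.3, 0.948, (np.float64(283.0), np.float64(191.0)))]
(256, 200) [ 64  93 115] [ 17 113 115]
(284, 200) [ 84 114 131] [ 19  91 131]
(310, 225) [ 95 135 164] [ 17 107 164]
(240, 200) [126 126 116] [ 90  20 126]
(385, 70) [124 162 182] [ 20  81 182]
```

View pics/wr1c.png

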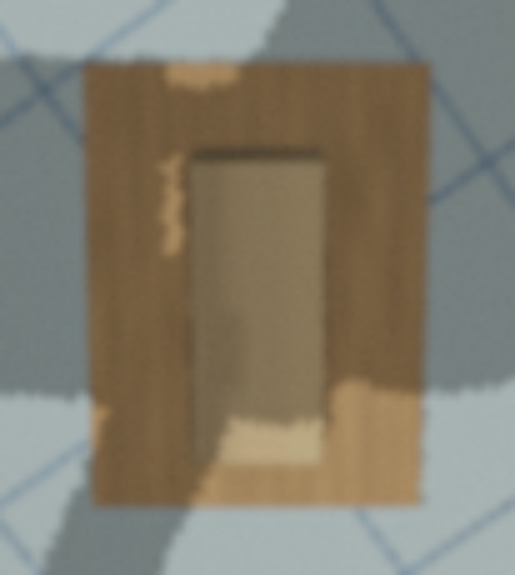

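Run:
```python
from h import *
t=arm.get_time_s()
arm.move_ptp([0.555,-0.05,0.27],Rdown(0.114))
print(arm.get_time_s()-t,arm.get_joint_positions()[5])
d=snap("wrist","wr2")
```

```text
1.6167 -0.40342779498469084
```

View pics/wr2.png

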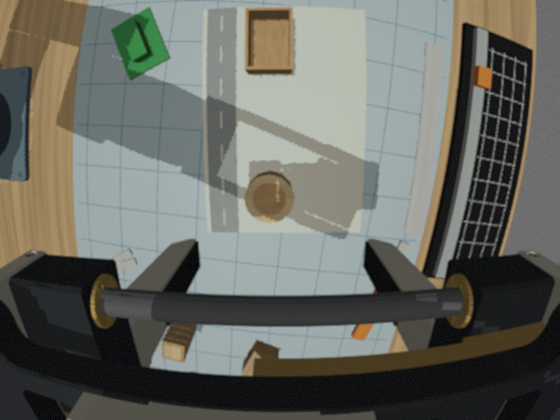

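Run:
```python
from h import *
d=load("wr2"); im=cv2.GaussianBlur(d["pixels"],(3,3),0).astype(float)
q=im[...,2]/im[...,0]
for p in [(330,30),(330,190),(220,150),(180,150),(390,200),(390,120),(228,20)]: print(p,q[p[1],p[0]].round(3))
m=(q>0.965).astype(np.uint8); r=np.zeros_like(m); r[0:246,192:380]=1; m&=r
m=cv2.morphologyEx(m,cv2.MORPH_CLOSE,np.ones((5,5)))
m=cv2.morphologyEx(m,cv2.MORPH_OPEN,np.ones((7,7)))
print(rect_of(m,d,0.005,True))
v=d["pixels"].copy(); cs,_=cv2.findContours(m,0,1); cv2.drawContours(v,cs,-1,(0,0,255),1)
save("wr2m",cv2.resize(v[0:250,180:390],None,fx=2.4,fy=2.4))
# hall rim
h=((q>1.25)).astype(np.uint8); r=np.zeros_like(m); r[0:82,238:302]=1
h=cv2.morphologyEx(h&r,cv2.MORPH_OPEN,np.ones((3,3)))
print("hall@50",rect_of(h,d,0.05,True))
r=np.zeros_like(m); r[165:230,238:302]=1
h=((q>1.25)).astype(np.uint8)&r
h=cv2.morphologyEx(h,cv2.MORPH_OPEN,np.ones((3,3)))
c=max(cv2.findContours(h,0,1)[0],key=cv2.contourArea); w=onplane(d,c.reshape(-1,2),.045,True)
print("drum@45",cv2.minEnclosingCircle((w*1000).astype(np.float32)))
```

```text
(330, 30) 1.04
(330, 190) 1.119
(220, 150) 1.049
(180, 150) 0.917
(390, 200) 0.93
(390, 120) 0.93
(228, 20) 0.993
[(550.0, 29.5, 332.3, 233.0, -1.458, (np.float64(284.0), np.float64(119.0)))]
hall@50 [(518.5, 127.9, 89.6, 59.4, -1.459, (np.float64(269.0), np.float64(40.0)))]
drum@45 ((542.2255859375, -75.18658447265625), 34.47194290161133)
```

View pics/wr2m.png

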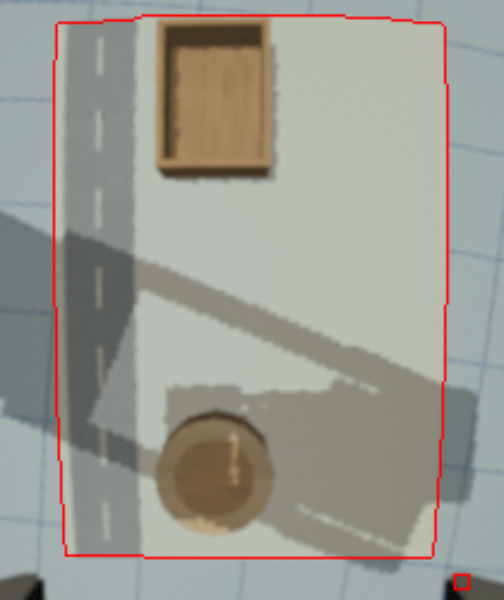

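```bash
cat >> h.py <<'E'
BC=np.array([.5492,.0292]); BY=0.1133
def B(x,y):
    c,s=np.cos(BY),np.sin(BY); return BC+np.array([c*x-s*y,s*x+c*y])
def P(xy,z): return [float(xy[0]),float(xy[1]),float(z)]
E
python3 - <<'E'
from h import *
t=arm.get_time_s()
q=Rdown(0.948-np.pi/2); p=np.array([.3808,.332])
arm.move_ptp(P(p,.06),q)
arm.gripper_to(0.055)
arm.move_l(P(p,.0075),feed=.1)
arm.gripper_to(0.0)
print("w",arm.get_gripper_width(),arm.get_force(),arm.get_position())
arm.move_l(P(p,.13),feed=.25)
print("w",arm.get_gripper_width(),arm.get_force())
H=B(-.02,.105); print(H)
arm.move_ptp(P(H,.13),Rdown(BY))
d=snap("wrist","wr3")
print(arm.get_time_s()-t,arm.get_time_s(),arm.get_joint_positions()[5])
E
```

```text
w 0.0004297031489542196 [-0.05516697 -0.09274454  0.64711626] [0.38079449 0.33197986 0.00748324]
w 0.00026126950780227414 [-0.1248246  -0.09324411 -0.45968518]
[0.51745717 0.13126563]
5.95 9.125 -0.07283626635550203
```

View pics/wr3.png

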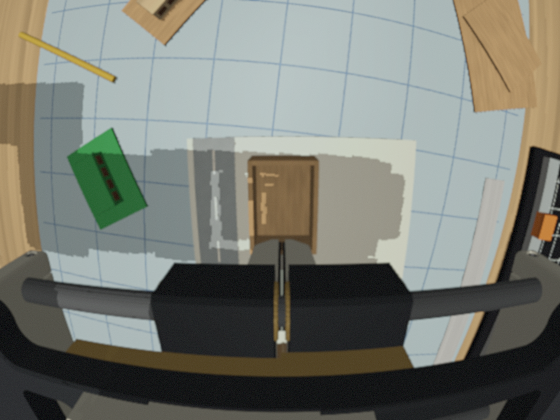

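Run:
```python
from h import *
arm.gripper_to(0.08)
d=snap("top","top3"); save("top3c",cv2.resize(d["pixels"][195:255,130:210],None,fx=7,fy=7,interpolation=cv2.INTER_CUBIC))
im=d["pixels"].astype(int)
w=((im[...,2]-im[...,0])>30).astype(np.uint8); r=np.zeros_like(w); r[190:255,130:205]=1
print(rect_of(w&r,d,.005,False,50), arm.get_time_s())
```

```text
[] 10.4917
```

View pics/top3c.png

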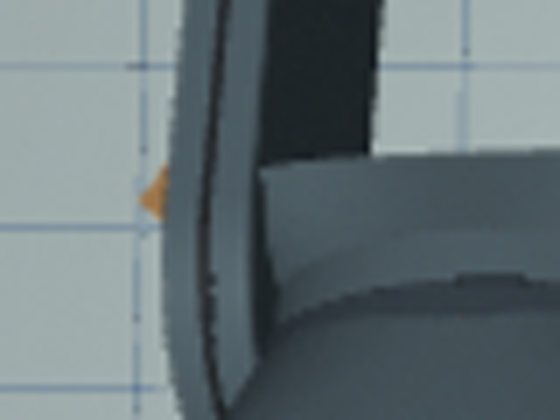

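Run:
```python
from h import *
arm.move_ptp([0.380,0.332,0.12],Rdown(-0.623))
d=snap("wrist","wr4")
print(arm.get_time_s())
s=snap("scene","sc4"); save("sc4c",cv2.resize(s["pixels"][100:220,290:430],None,fx=5,fy=5,interpolation=cv2.INTER_CUBIC))
im=d["pixels"].astype(int)
rb=im[...,2]-im[...,0]
m=((rb>12)).astype(np.uint8); r=np.zeros_like(m); r[125:260,212:345]=1; m&=r
m=cv2.morphologyEx(m,cv2.MORPH_OPEN,np.ones((5,5)))
print(rect_of(m,d,0.005,True))
```

```text
11.6417
[(381.3, 331.9, 94.1, 70.3, 0.947, (np.float64(282.0), np.float64(195.0)))]
```

View pics/wr4.png

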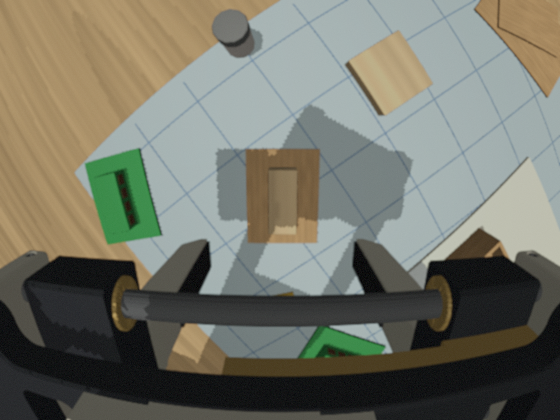

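View pics/sc4c.png

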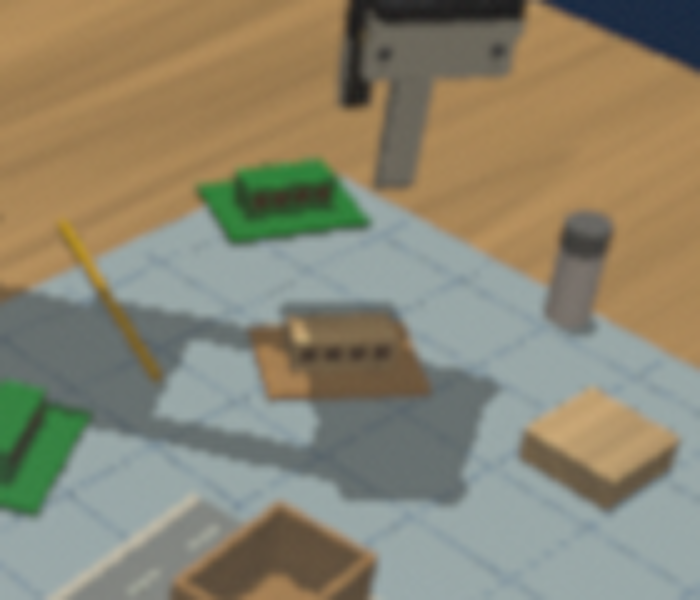

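Run:
```python
from h import *
s=load("sc4")
print(proj(s,[[.38,.332,.12],[.38,.332,0.0],[.38,.332,.027],[.414,.307,.12],[.34,.356,.12],[.4,.3,.12]]))
print(arm.get_position(),arm.get_gripper_width())
save("sc4d",cv2.resize(s["pixels"][0:200,260:460],None,fx=3,fy=3))
```

```text
[[362.39594805 135.99074626]
 [356.68906582 171.881727  ]
 [357.9030284  164.24703156]
 [365.69076184 144.34487028]
 [357.44923207 127.38284109]
 [359.92211863 143.02968238]]
[0.38080472 0.33143993 0.12006167] 0.07976862939541712
```

View pics/sc4d.png

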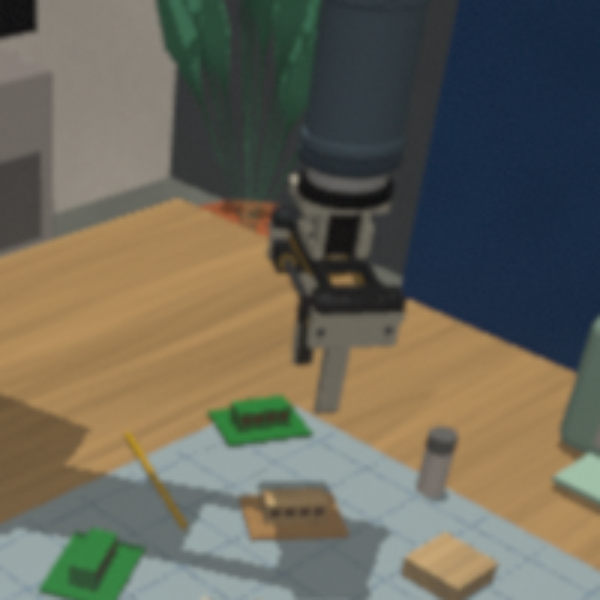

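Run:
```python
from h import *
d=load("wr1"); p=np.array([0.37990115,0.33240005,0.14018128]); th=-.627
y=np.array([np.cos(th),np.sin(th),0]); z=np.array([np.sin(th),-np.cos(th),0])
for k in [0,.01,.019,.03]:
    pts=[p+y*a+z*b+np.array([0,0,k]) for a in (-.0465,.0465) for b in (-.0075,.0075)]
    print(k,proj(d,pts,True).round(0).tolist())
save("wr1f",cv2.resize(d["pixels"][220:380,100:460],None,fx=2.2,fy=2.2))
s=load("sc4"); p=np.array([0.3808,0.3314,0.12]); th=-.623
y=np.array([np.cos(th),np.sin(th),0]); z=np.array([np.sin(th),-np.cos(th),0])
for k in [0,.01,.019,.03]:
    pts=[p+y*a+z*b+np.array([0,0,k]) for a in (-.04,.04) for b in (-.0075,.0075)]
    print(k,proj(s,pts).round(1).tolist())
save("sc4e",cv2.resize(s["pixels"][90:150,340:410],None,fx=8,fy=8))
```

```text
0 [[207.0, 229.0], [209.0, 251.0], [355.0, 229.0], [353.0, 251.0]]
0.01 [[204.0, 234.0], [206.0, 257.0], [359.0, 234.0], [357.0, 257.0]]
0.019 [[200.0, 239.0], [202.0, 263.0], [362.0, 240.0], [360.0, 263.0]]
0.03 [[196.0, 246.0], [198.0, 271.0], [367.0, 247.0], [364.0, 271.0]]
0 [[362.0, 128.6], [356.7, 128.8], [368.6, 144.0], [363.0, 144.2]]
0.01 [[362.5, 125.4], [357.2, 125.6], [369.1, 140.7], [363.5, 140.9]]
0.019 [[363.0, 122.5], [357.6, 122.7], [369.6, 137.7], [364.0, 137.9]]
0.03 [[363.5, 118.9], [358.1, 119.1], [370.3, 134.0], [364.6, 134.2]]
```

View pics/wr1f.png

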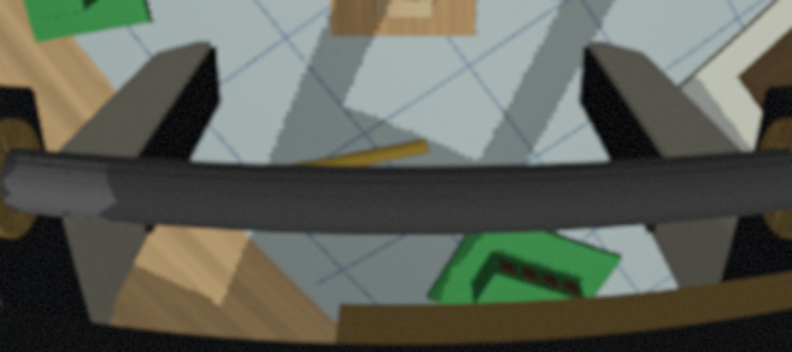

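View pics/sc4e.png

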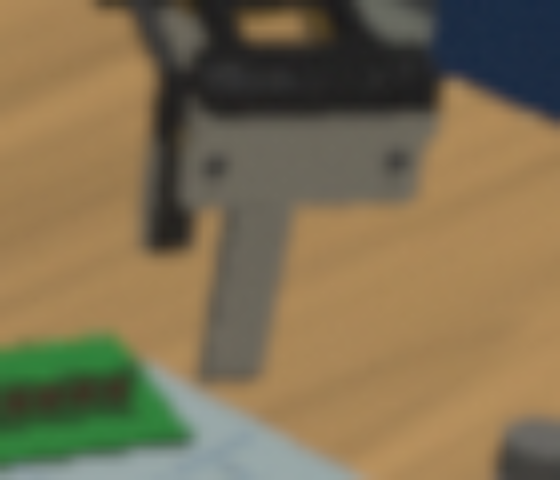

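Run:
```python
from h import *
t=arm.get_time_s()
q=Rdown(0.947-np.pi/2); p=np.array([.3808,.332])
arm.gripper_to(0.055)
arm.move_ptp(P(p,.03),q)
arm.move_l(P(p,.006),feed=.15)
f0=arm.get_force()
r=arm.move_l(P(p,-.028),feed=.03,contact_N=3)
print(r,arm.get_position(),arm.get_force()-f0,arm.get_time_s())
d=snap("wrist","wr5"); s=snap("scene","sc5"); save("sc5c",cv2.resize(s["pixels"][100:200,310:420],None,fx=6,fy=6,interpolation=cv2.INTER_CUBIC))
```

```text
True [ 0.38053591  0.33184577 -0.01862437] [-2.21079051 -0.42912479  6.37706749] 13.8833
```

View pics/wr5.png

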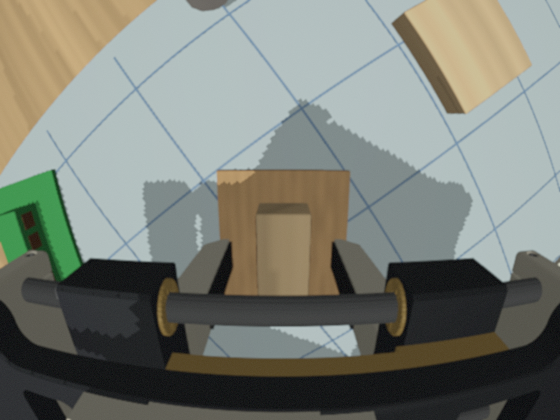

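View pics/sc5c.png

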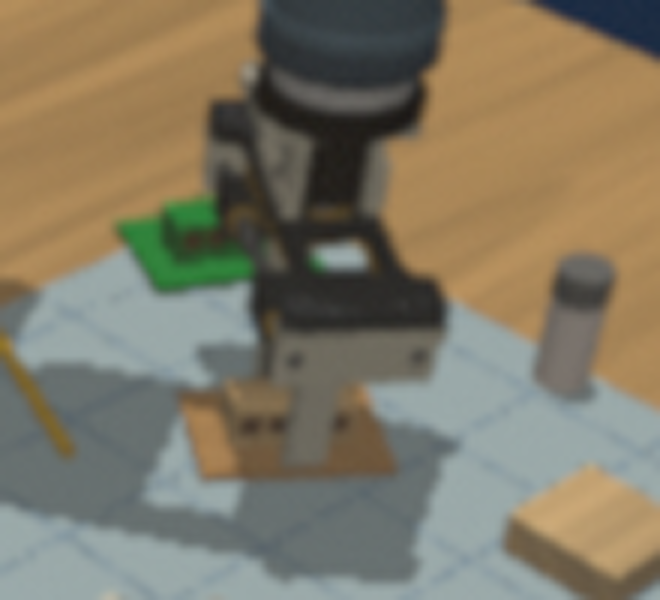

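```bash
cat >> h.py <<'E'
K=0.0235  # real fingertips end this far short of the reported TCP (found by touch)
E
python3 - <<'E'
from h import *
p=np.array([.3808,.332])
arm.move_l(P(p,-.0173),feed=.05)
f0=arm.get_force(); print(f0)
arm.gripper_to(0.0)
print("w",arm.get_gripper_width(),arm.get_position())
arm.move_l(P(p,.11),feed=.25)
print("w",arm.get_gripper_width(),arm.get_force())
H=B(-.02,.105)
arm.move_ptp(P(H,.09),Rdown(BY))
print(arm.get_time_s(),arm.get_joint_positions()[5],arm.get_position())
d=snap("wrist","wr6"); s=snap("scene","sc6"); save("sc6c",cv2.resize(s["pixels"][120:270,260:420],None,fx=4,fy=4,interpolation=cv2.INTER_CUBIC))
E
```

```text
[-0.60714238  0.50186109 -0.81525618]
w 0.025833561468488312 [ 0.38074553  0.33196911 -0.01736534]
w 0.025851750964458395 [-0.19943046 -0.43392693 -1.55714878]
16.5667 -0.07268072395014771 [0.51635327 0.13165083 0.08876827]
```

View pics/wr6.png

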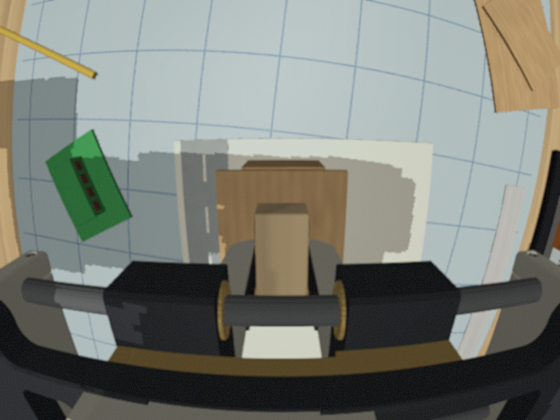

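View pics/sc6c.png

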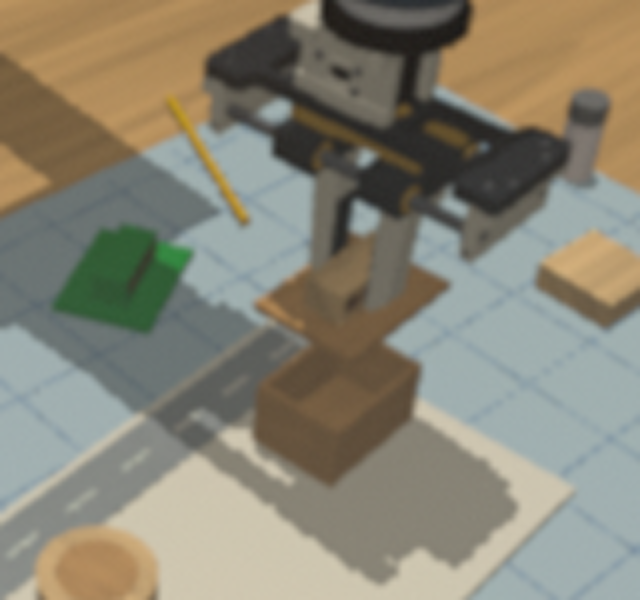

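Run:
```python
from h import *
d=load("wr6"); H=B(-.02,.105)
w=onplane(d,[[217,170],[348,170]],.111,True); pos=np.array([0.51635,0.13165])
c,s=np.cos(BY),np.sin(BY); print(((w-pos)@np.array([[c,-s],[s,c]])*1000).round(1), (w[0]-w[1])*1000)
arm.move_l(P(H,.05),feed=.1)
print(arm.get_position()-np.array([*H,.05]))
f0=arm.get_force()
r=arm.move_l(P(H,.0315),feed=.03,contact_N=4)
print(r,arm.get_position(),arm.get_force()-f0)
arm.gripper_to(0.05)
print(arm.get_position(),arm.get_force())
p=arm.get_position()
arm.move_l([p[0],p[1],.13],feed=.25)
print(arm.get_time_s())
d=snap("wrist","wr7");
```

```text
[[-33.1  47.5]
 [ 36.2  47.5]] [-68.8327748   -7.81496251]
[1.76761558e-06 3.44712552e-04 1.44620621e-04]
True [0.51719735 0.13122099 0.03255696] [0.413755   0.74855092 4.08431214]
[0.51650777 0.13123309 0.03214983] [-0.09123322  0.74094174 -0.12164689]
18.95
```

View pics/wr7.png

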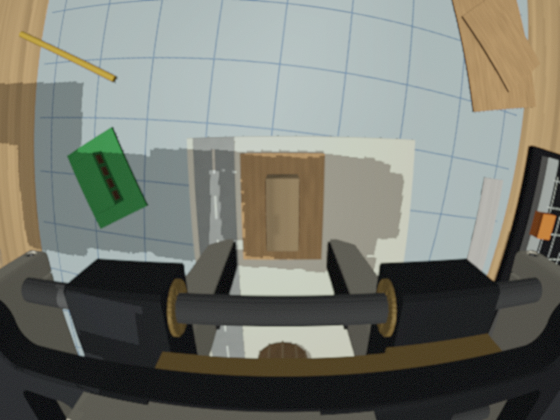

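Run:
```python
from h import *
d=load("wr7"); im=cv2.GaussianBlur(d["pixels"],(3,3),0).astype(float); q=im[...,2]/im[...,0]
m=(q>1.28).astype(np.uint8); r=np.zeros_like(m); r[140:262,232:333]=1; m&=r
m=cv2.morphologyEx(m,cv2.MORPH_OPEN,np.ones((3,3)))
print("roof",rect_of(m,d,.055,True)," hall est",B(-.02,.105)*1000, BY-np.pi/2)
# board in the same picture: left/right/top edges
def edge(row,rng):
    seg=q[row-2:row+3,rng[0]:rng[1]].mean(0); g=np.diff(seg); return rng[0]+np.argmax(np.abs(g))+.5
top=[]
for c in range(210,400,20):
    seg=q[125:150,c-2:c+3].mean(1); g=np.diff(seg); top.append((c,125+np.argmax(g)+1.0))
L=[(edge(rw,(175,205)),rw) for rw in range(150,240,15)]
Rr=[(edge(rw,(402,430)),rw) for rw in range(150,300,15)]
c,s=np.cos(BY),np.sin(BY); Rb=np.array([[c,-s],[s,c]])
for n,e in (("top",top),("L",L),("R",Rr)):
    w=onplane(d,e,.005,True); print(n,(((w-BC)@Rb)*1000).round(1).tolist())
```

```text
roof [(517.5, 131.6, 94.1, 70.2, -1.457, (np.float64(282.0), np.float64(205.0)))]  hall est [517.45716765 131.26562886] -1.4574963267948966
top [[-90.2, 164.1], [-70.1, 174.4], [-50.5, 172.0], [-31.2, 164.0], [-12.0, 164.0], [7.4, 165.2], [27.0, 163.5], [46.9, 164.1], [67.3, 163.8], [88.4, 164.7]]
L [[-114.9, 152.0], [-114.6, 136.8], [-114.4, 121.4], [-114.3, 105.8], [-114.3, 89.9], [-114.5, 73.6]]
R [[116.2, 153.7], [116.1, 138.1], [116.2, 122.3], [115.3, 106.3], [115.8, 89.9], [115.4, 73.2], [116.3, 56.0], [116.3, 38.1], [144.8, 18.1], [137.8, -1.2]]
```

Run:
```python
from h import *
t=arm.get_time_s()
arm.move_ptp([.532,.370,.10],Rdown(0.0)); arm.gripper_to(0.085)
d=snap("wrist","wr8")
print(arm.get_time_s()-t,arm.get_joint_positions()[5])
im=cv2.GaussianBlur(d["pixels"],(3,3),0).astype(float); q=im[...,2]/im[...,0]
m=(q>1.15).astype(np.uint8); r=np.zeros_like(m); r[100:290,190:370]=1; m&=r
m=cv2.morphologyEx(m,cv2.MORPH_OPEN,np.ones((3,3)))
print("pod",rect_of(m,d,.022,True,n=2),proj(d,[.532,.370,.022],True))
v=d["pixels"].copy(); cs,_=cv2.findContours(m,0,1); cv2.drawContours(v,cs,-1,(0,0,255),1); save("wr8m",v)
```

```text
1.7582999999999984 0.4358681115483904
pod [(534.0, 374.4, 61.9, 59.7, 1.57, (np.float64(283.0), np.float64(202.0)))] [[280.64465887 207.89164658]]
```

View pics/wr8m.png

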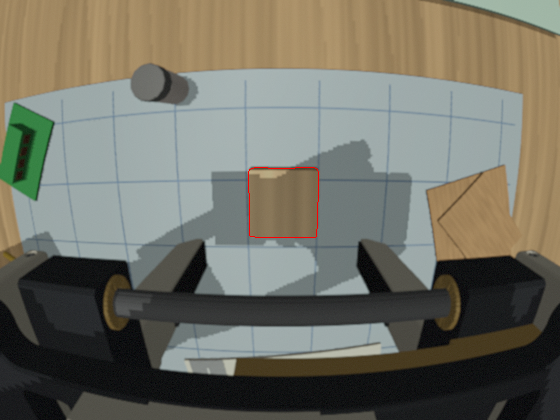

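Run:
```python
from h import *
p=np.array([.5334,.3733])
arm.move_l(P(p,.03),feed=.2)
arm.move_l(P(p,-.0203),feed=.1)
arm.gripper_to(0.0)
print("w",arm.get_gripper_width(),arm.get_position(),arm.get_force())
arm.move_l(P(p,.12),feed=.3)
print("w",arm.get_gripper_width(),arm.get_force())
T=B(-.02,0); print(T)
arm.move_ptp(P(T,.12),Rdown(BY))
arm.move_l(P(T,.01),feed=.2)
print(arm.get_position()-np.array([*T,.01]))
f0=arm.get_force()
r=arm.move_l(P(T,-.0172),feed=.035,contact_N=4)
print(r,arm.get_position(),arm.get_force()-f0)
arm.gripper_to(0.08)
print(arm.get_position(),arm.get_gripper_width())
p=arm.get_position()
arm.move_l([p[0],p[1],.13],feed=.3)
d=snap("wrist","wr9"); print(arm.get_time_s())
im=cv2.GaussianBlur(d["pixels"],(3,3),0).astype(float); q=im[...,2]/im[...,0]
m=(q>1.2).astype(np.uint8); r=np.zeros_like(m); r[150:290,230:340]=1; m&=r
m=cv2.morphologyEx(m,cv2.MORPH_OPEN,np.ones((3,3)))
print("pod",rect_of(m,d,.027,True,n=2),T)
v=d["pixels"].copy(); cs,_=cv2.findContours(m,0,1); cv2.drawContours(v,cs,-1,(0,0,255),1); save("wr9m",v)
```

```text
w 0.05988760946556681 [ 0.53365183  0.37341772 -0.01986377] [-0.26130047 -0.58686281  2.22002206]
w 0.05963315545567859 [-0.53510947  0.22019544 -2.13866932]
[0.52932823 0.02693884]
[0.00078029 0.0004917  0.00054519]
True [ 0.52890957  0.0269182  -0.01502589] [ 0.22999509 -0.09350005  4.14122441]
[ 0.52824557  0.02706244 -0.0153327 ] 0.08009288108626451
26.9917
pod [(529.4, 27.4, 61.6, 60.6, -1.457, (np.float64(283.0), np.float64(200.0))), (539.1, -51.3, 57.5, 27.6, 0.114, (np.float64(283.0), np.float64(280.0)))] [0.52932823 0.02693884]
```

View pics/wr9m.png

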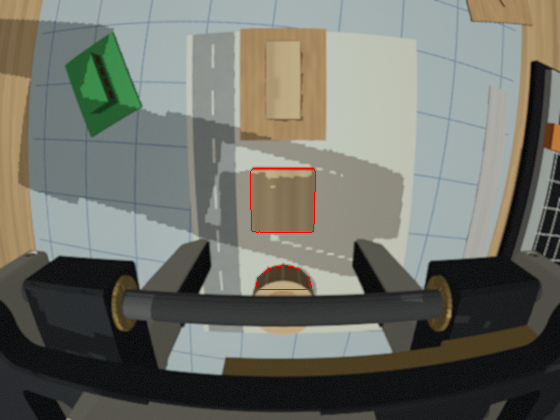

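Run:
```python
from h import *
d=load("top1"); c=onplane(d,[[404,202.7],[417.5,202.7],[417,216.7],[404,217]],.09); print((c*1000).round(1).tolist()); c=c.mean(0)
arm.move_ptp(P(c,.17),Rdown(0.0))
d=snap("wrist","wr10"); print(c,arm.get_time_s(),arm.get_joint_positions()[5],proj(d,[*c,.09],True))
```

```text
[[434.0, -304.0], [434.1, -339.3], [397.4, -337.6], [396.4, -303.6]]
[ 0.41548684 -0.3211154 ] 28.4167 -0.8702122493193264 [[280.2638712  208.64498377]]
```

View pics/wr10.png

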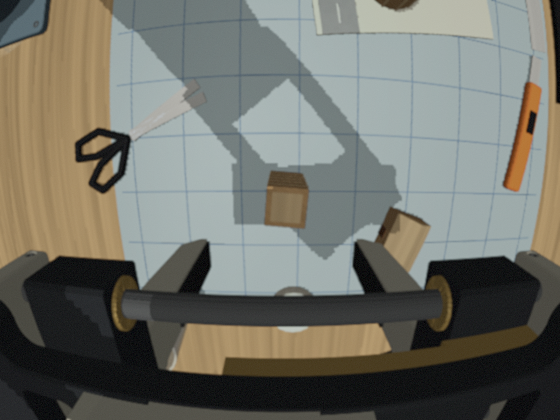

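Run:
```python
from h import *
d=load("wr10"); im=cv2.GaussianBlur(d["pixels"],(3,3),0).astype(float); q=im[...,2]/im[...,0]
m=(q>1.2).astype(np.uint8); r=np.zeros_like(m); r[160:235,250:325]=1; m&=r
print(rect_of(m,d,.09,True))
save("wr10c",cv2.resize(d["pixels"][160:240,250:350],None,fx=7,fy=7,interpolation=cv2.INTER_CUBIC))
```

```text
[(420.8, -313.4, 48.0, 35.6, 1.485, (np.float64(286.0), np.float64(201.0)))]
```

View pics/wr10c.png

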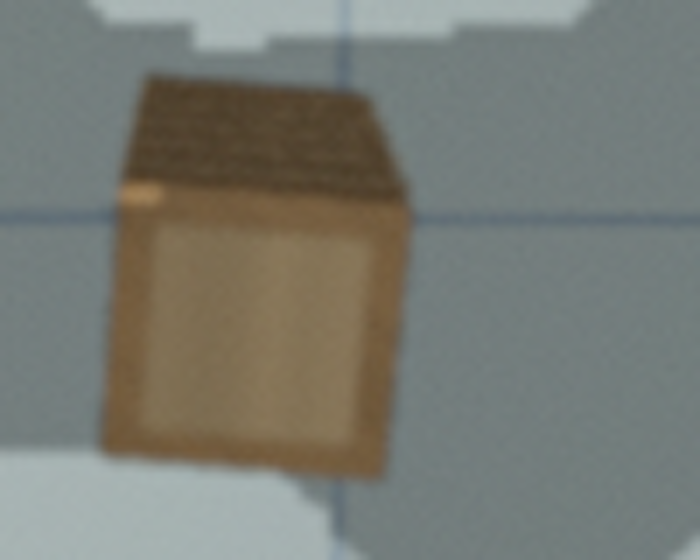

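Run:
```python
from h import *
d=load("wr10")
px=np.array([[120,187],[408,207],[384,478],[102,452]])/7-0.43+[250,160]
w=onplane(d,px,.09,True)*1000; print(w.round(1).tolist(),w.mean(0))
for a,b in ((0,1),(3,2),(0,3),(1,2)):
    v=w[b]-w[a]; print(np.hypot(*v),(np.arctan2(v[1],v[0])+np.pi/4)%(np.pi/2)-np.pi/4)
```

```text
[[404.0, -301.5], [438.9, -303.9], [436.7, -338.5], [401.4, -335.1]] [ 420.25200542 -319.78547061]
34.98754219846544 -0.06899227088141124
35.414823998388954 -0.09596011783692726
33.72248740423792 -0.07735580513308271
34.67650642574226 -0.06517501683353544
```

Run:
```python
from h import *
p=np.array([.4195,-.3200]); th=-.075
arm.move_ptp(P(p,.11),Rdown(th)); arm.gripper_to(0.07)
arm.move_l(P(p,.0215),feed=.15)
arm.gripper_to(0.0)
print("w",arm.get_gripper_width(),arm.get_position(),arm.get_force())
arm.move_l(P(p,.13),feed=.3)
T=np.array([.5291,.0269])
arm.move_ptp(P(T,.13),Rdown(BY))
arm.dwell(.2)
print("w",arm.get_gripper_width(),arm.get_position())
d=snap("wrist","wr11"); s=snap("scene","sc11"); print(arm.get_time_s())
save("sc11c",cv2.resize(s["pixels"][80:310,210:390],None,fx=2.6,fy=2.6,interpolation=cv2.INTER_CUBIC))
```

```text
w 0.035883678114794856 [ 0.41962691 -0.32011898  0.021772  ] [-0.92061727 -0.00347883  2.2457282 ]
w 0.03600684667286043 [0.52920142 0.02573069 0.12998544]
32.7583
```

View pics/wr11.png

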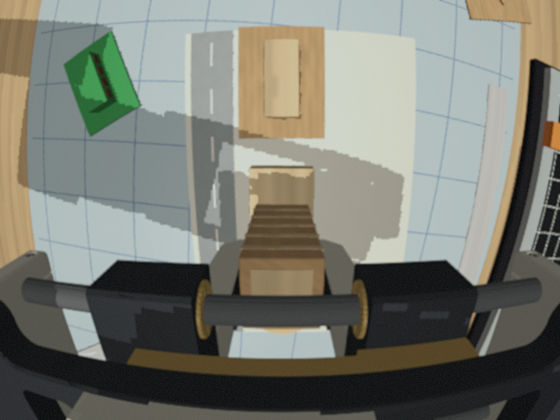

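View pics/sc11c.png

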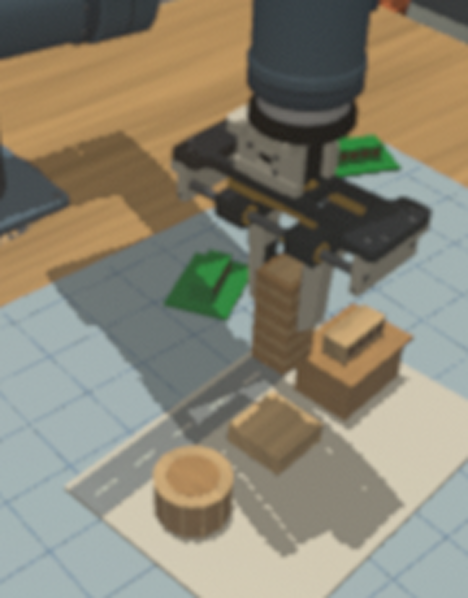

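Run:
```python
from h import *
d=load("wr11"); 
c,s=np.cos(BY),np.sin(BY); Rb=np.array([[c,-s],[s,c]]); pos=np.array([.5292,.0257])
print((((onplane(d,[[255,205.5],[311,205.5]],.1085,True)-pos)@Rb)*1000).round(1))
print((((onplane(d,[[245,258],[322,258]],.1985,True)-pos)@Rb)*1000).round(1))
save("wr11c",cv2.resize(d["pixels"][160:310,220:350],None,fx=4.5,fy=4,interpolation=cv2.INTER_CUBIC))
```

```text
[[-17.   16.8]
 [ 20.8  16.7]]
[[-14.   18. ]
 [ 17.6  18. ]]
```

View pics/wr11c.png

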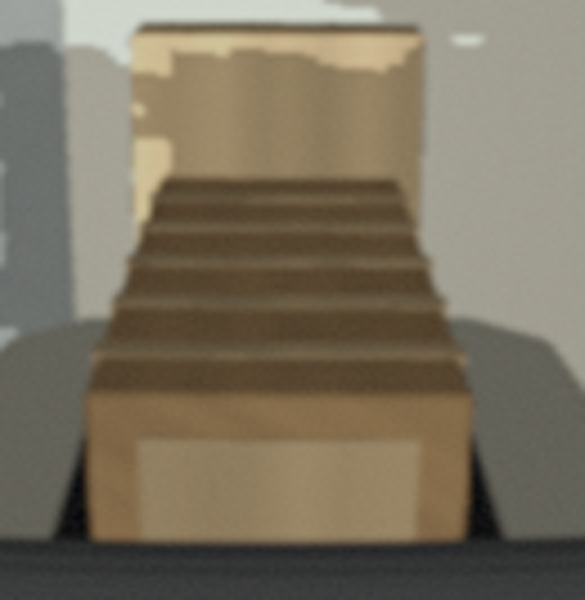

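Run:
```python
from h import *
T=np.array([.5289,.0272])
arm.move_l(P(T,.065),feed=.15)
arm.dwell(.15)
print(arm.get_position()-np.array([*T,.065]))
f0=arm.get_force()
r=arm.move_l(P(T,.0465),feed=.03,contact_N=4)
print(r,arm.get_position(),arm.get_force()-f0)
arm.gripper_to(0.06)
p=arm.get_position(); print(p)
arm.move_l([p[0],p[1],.15],feed=.3)
d=snap("wrist","wr12"); 
arm.move_ptp([.50,-.30,.2],Rdown(BY))
s=snap("scene","sc12"); t=snap("top","top12")
print(arm.get_time_s())
save("sc12c",cv2.resize(s["pixels"][150:310,220:400],None,fx=4,fy=3.6,interpolation=cv2.INTER_CUBIC))
```

```text
[ 0.00112515 -0.00016087  0.00126762]
True [0.52867689 0.02724996 0.04860075] [ 0.14420936 -0.02748715  5.50743879]
[0.528108   0.02733859 0.04820076]
36.55
```

View pics/sc12c.png

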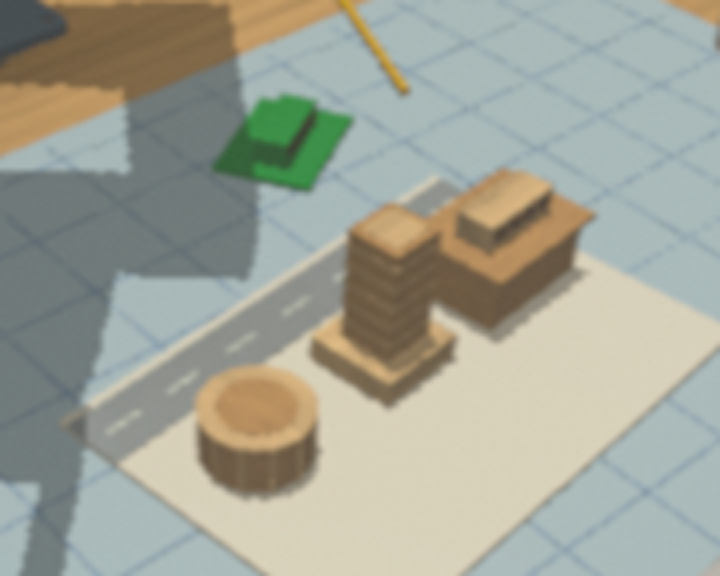

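View pics/wr12.png

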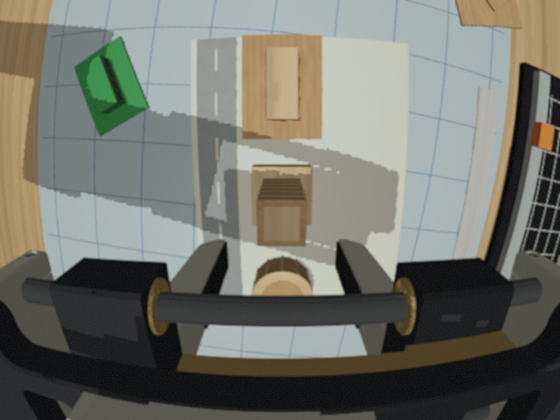

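View pics/top12.png

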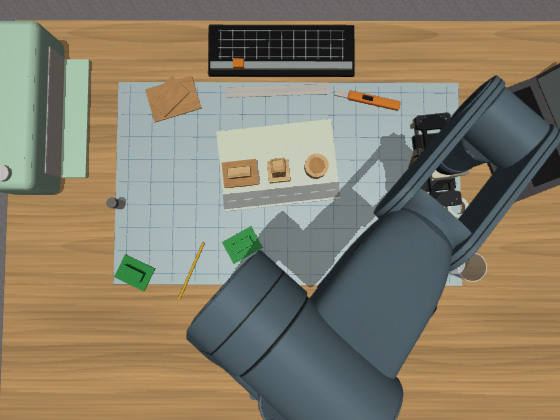

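Run:
```python
from h import *
arm.move_ptp([.550,-.379,.11],Rdown(-1.916)); arm.gripper_to(.09)
d=snap("wrist","wr13"); s=snap("scene","sc13"); print(arm.get_time_s(),arm.get_joint_positions()[5],proj(d,[.55,-.379,.03],True))
save("wr13c",cv2.resize(d["pixels"][120:270,190:370],None,fx=4,fy=4,interpolation=cv2.INTER_CUBIC))
```

```text
39.075 1.1459771893523936 [[282.48689724 206.60403759]]
```

View pics/wr13.png

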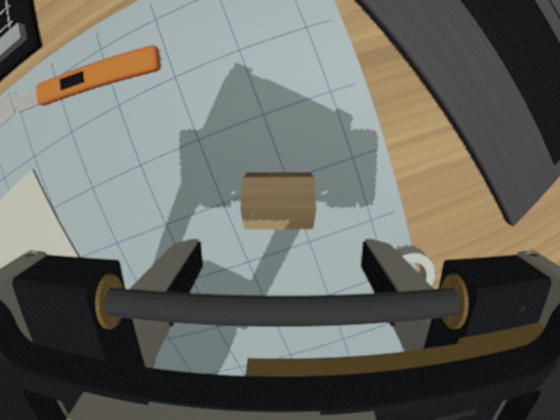

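View pics/wr13c.png

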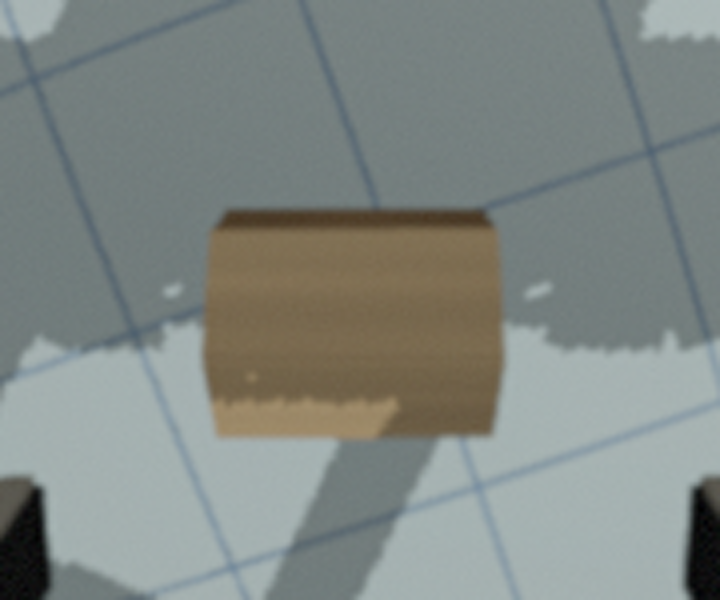

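Run:
```python
from h import *
d=load("wr13")
f=lambda l:np.array(l)/4-.4+[190,120]
e=onplane(d,f([[210,228],[498,228],[493,437],[215,437]]),.034,True)*1000
r=onplane(d,f([[203,355],[505,355]]),.055,True)*1000
b=onplane(d,f([[224,210],[488,210]]),.0,True)*1000
n=lambda a:np.hypot(*a)
print(e.round(1).tolist(),e.mean(0),n(e[1]-e[0]),n(e[2]-e[3]),n(e[3]-e[0]),n(e[2]-e[1]))
print(r.round(1).tolist(),r.mean(0),n(r[1]-r[0]))
print(b.round(1).tolist(),n(b[1]-b[0]))
for a,c in ((e[0],e[1]),(e[3],e[2]),(r[0],r[1]),(b[0],b[1])): v=c-a; print(np.arctan2(v[1],v[0]))
```

```text
[[586.8, -356.4], [566.4, -412.9], [523.3, -397.4], [543.7, -340.6]] [ 555.04615049 -376.81339919] 59.99460549916187 60.366796295107825 45.90586613933412 45.835288020112394
[[566.2, -349.5], [546.1, -405.4]] [ 556.14043445 -377.43611803] 59.332748963468696
[[585.6, -355.2], [564.7, -413.3]] 61.80252868840607
-1.916693096561822
-1.9155357108977642
-1.916001173048241
-1.916675994028851
```

```bash
sed -i 's/^BC=.*BY=/BC=np.array([.5485,.0292]); BY=/' h.py; grep ^BC h.py
python3 - <<'E'
from h import *
p=np.array([.5552,-.3771]); th=-1.916
arm.move_l(P(p,.04),feed=.2)
arm.move_l(P(p,-.0193),feed=.1)
arm.gripper_to(0.0)
print("w",arm.get_gripper_width(),arm.get_position(),arm.get_force())
arm.move_l(P(p,.10),feed=.3)
T=B(.064,-.105); print(T)
arm.move_ptp(P(T,.10),Rdown(BY-np.pi/2))
arm.dwell(.2)
print("w",arm.get_gripper_width(),arm.get_position(),arm.get_joint_positions()[5])
d=snap("wrist","wr14"); s=snap("scene","sc14"); print(arm.get_time_s())
save("sc14c",cv2.resize(s["pixels"][100:350,170:400],None,fx=2.3,fy=2.3,interpolation=cv2.INTER_CUBIC))
E
```

```text
BC=np.array([.5485,.0292]); BY=0.1133
w 0.05993719393633279 [ 0.55529882 -0.37726657 -0.01900692] [-0.48318765  0.25219517  1.6181329 ]
[ 0.62396072 -0.06789109]
w 0.06002252206908885 [ 0.62393393 -0.06946564  0.09989224] 1.1716133401150595
42.9667
```

View pics/wr14.png

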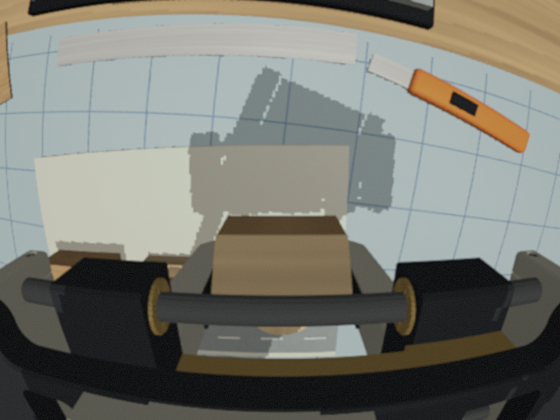

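View pics/sc14c.png

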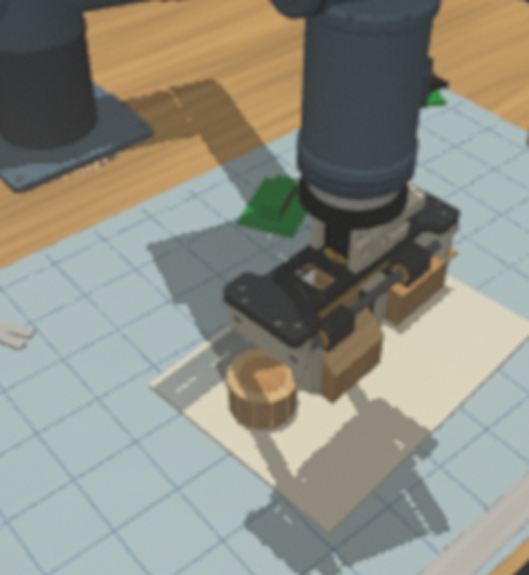

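Run:
```python
from h import *
d=load("wr14")
c,s=np.cos(BY),np.sin(BY); Rb=np.array([[c,-s],[s,c]])
pos=np.array([.62393,-.06947])
print("house base back edge rel tcp",(((onplane(d,[[223,217],[343,217]],.119,True)-pos)@Rb)*1000).round(1).tolist())
print("eave",(((onplane(d,[[217,235],[350,235]],.153,True)-pos)@Rb)*1000).round(1).tolist())
print("board back edge, right edge (board frame)",(((onplane(d,[[200,147],[250,146.5],[330,146],[349.5,150],[349,180],[348,200]],.005,True)-BC)@Rb)*1000).round(1).tolist())
T=B(.064,-.105)
arm.move_l(P(T,.01),feed=.2); arm.dwell(.15)
print(arm.get_position()-np.array([*T,.01]))
f0=arm.get_force()
r=arm.move_l(P(T,-.0165),feed=.03,contact_N=4)
print(r,arm.get_position(),arm.get_force()-f0)
arm.gripper_to(0.08)
p=arm.get_position(); print(p)
arm.move_l([p[0],p[1],.12],feed=.3)
snap("wrist","wr15")
arm.move_ptp([.40,-.36,.25],Rdown(BY-np.pi/2))
snap("scene","sc15"); snap("top","top15"); print(arm.get_time_s())
t=load("top15"); save("top15c",cv2.resize(t["pixels"][110:220,205:350],None,fx=5,fy=5,interpolation=cv2.INTER_CUBIC))
t=load("sc15"); save("sc15c",cv2.resize(t["pixels"][150:320,220:410],None,fx=3.5,fy=3.5,interpolation=cv2.INTER_CUBIC))
```

```text
house base back edge rel tcp [[20.9, 33.1], [20.8, -33.7]]
eave [[22.6, 29.9], [22.5, -30.7]]
board back edge, right edge (board frame) [[115.6, -33.3], [114.9, -78.4], [115.4, -148.8], [112.2, -166.5], [85.0, -167.0], [66.4, -166.9]]
[ 0.00157072 -0.00045091  0.00198517]
True [ 0.62351155 -0.06778993 -0.01409049] [-0.59637448 -0.07485031  2.83964473]
[ 0.62270789 -0.06750386 -0.01470196]
47.225
```

View pics/top15c.png

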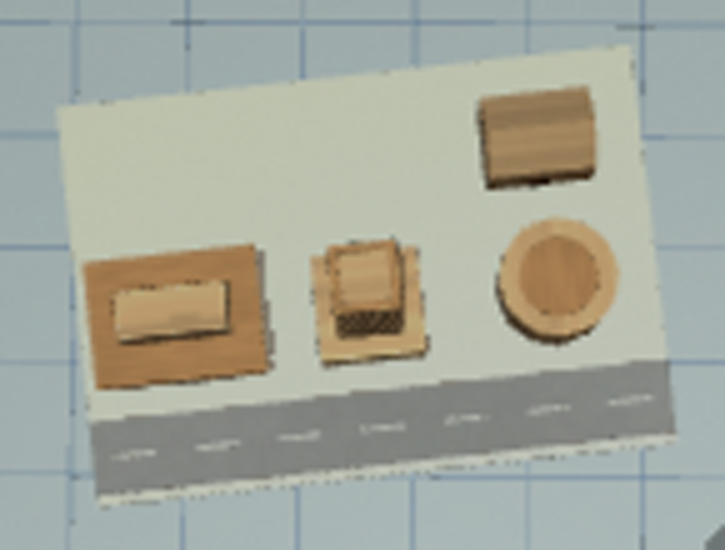

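View pics/sc15c.png

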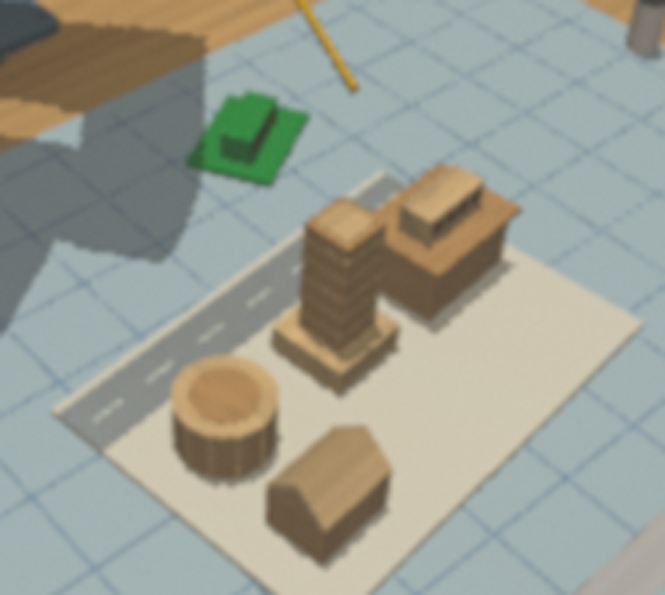

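View pics/wr15.png

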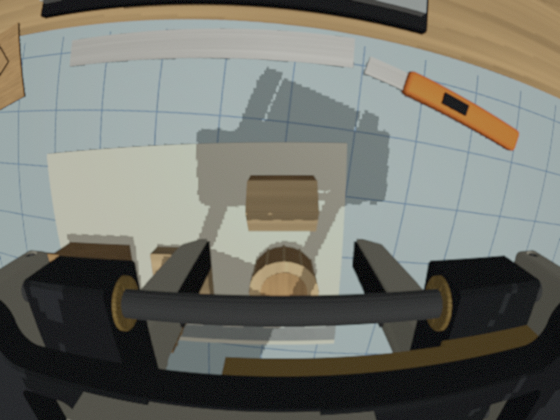

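Run:
```python
from h import *
d=load("top15"); c,s=np.cos(BY),np.sin(BY); Rb=np.array([[c,-s],[s,c]])
f=lambda l:np.array(l)/5-.4+[205,110]
def rep(n,px,z):
    w=((onplane(d,f(px),z)-BC)@Rb)*1000; print(n,w.round(1).tolist(),"centre",w.mean(0).round(1))
rep("tower",[[328,248],[398,238],[405,307],[337,315]],.117)
rep("podium",[[311,258],[418,245],[428,353],[320,364]],.027)
rep("ridge/house eaves",[[478,102],[587,87],[596,172],[487,180]],.039)
rep("roof",[[84,264],[254,244],[270,373],[97,389]],.055)
im=d["pixels"].astype(int); w=((im[...,2]-im[...,0])>30).astype(np.uint8)
for n,(x0,x1,y0,y1),z in [("roof",(218,262,154,192),.055),("drum",(300,332,150,185),.045),("house",(297,330,123,151),.036)]:
    r=np.zeros_like(w); r[y0:y1,x0:x1]=1; o=rect_of(w&r,d,z,False,50)[0]
    print(n,((np.array(o[:2])/1000-BC)@Rb*1000).round(1),o[2:5],BY-np.pi/2)
```

```text
tower [[-3.9, 18.0], [-2.7, -18.3], [-38.7, -18.0], [-39.0, 17.1]] centre [-21.1  -0.3]
podium [[8.5, 29.0], [9.3, -31.2], [-51.6, -30.1], [-51.2, 30.4]] centre [-21.3  -0.5]
ridge/house eaves [[82.9, -72.6], [84.6, -133.6], [36.8, -133.1], [38.9, -72.7]] centre [  60.8 -103. ]
roof [[13.5, 151.7], [14.4, 58.5], [-56.9, 57.3], [-55.3, 151.6]] centre [-21.1 104.8]
roof [-20.7 105.6] (95.7, 72.3, -1.455) -1.4574963267948966
drum [ -20.1 -105.9] (66.4, 63.1, 0.002) -1.4574963267948966
house [  60.8 -104.8] (63.1, 51.5, -1.455) -1.4574963267948966
```

Run:
```python
from h import *
d=load("wr15"); c,s=np.cos(BY),np.sin(BY); Rb=np.array([[c,-s],[s,c]])
print((((onplane(d,[[248,178],[317,178],[317,230],[248,230]],.039,True)-BC)@Rb)*1000).round(1).tolist())
print(arm.get_force(),arm.get_time_s())
arm.close_job()
```

```text
[[88.0, -75.3], [88.0, -134.1], [41.3, -135.4], [41.2, -74.1]]
[1.10266585 0.32932453 0.05387102] 47.225
the job is handed in; nothing more can be done
```

The job is done and handed in at 47 s of the 102 s allowed. The roof went on the hall first, then the podium midway between hall and drum, the tower on the podium, and last the house behind the drum.

**What went wrong:** my first grasp at the roof closed on nothing and did not move it. A touch test showed the fingertips end about 23.5 mm short of the reported TCP. I allowed for that from then on, and all four parts were then gripped and placed at the first try.

**Last checks** (board frame, mm; top camera, with the wrist camera added for the house):

| Part | Measured (x, y) | Target (x, y) |
|---|---|---|
| Roof | (-20.7, 105.6) | (-20, 105) |
| Podium | (-21.3, -0.5) | (-20, 0) |
| Tower | (-21.1, -0.3), within 0.3 mm of the podium centre | on the podium |
| House | about (61 to 65, -105) | (64, -105) |

- **Square and upright:** roof and house read within 0.003 rad of square with the board. The podium read within 0.001 rad with the wrist camera after I placed it. I set the tower down with the tool square to the board and did not measure its yaw afterwards. All four look upright in the final pictures.
- **Where the readings disagreed:** the two cameras differ by about 1.5 to 4 mm in board x, most on the house. The top camera puts it at about 61 and the wrist camera at about 65, while the arm's position at release gives about 63. That last figure means a gap behind the drum of about 29 mm.
- **Left alone:** the green look-alikes were not touched, and the gripper was clear of everything at hand-in.

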